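# Seat the contactor in the corner of the test nest and hold it

### The job

Put the contactor upright into the locating nest, its long side along the side fence, and push it home into the corner so that it stands flat on the plate and bears firmly against both the side fence and the end stop at once. Finish while still holding it pressed there: do not let go and do not ease off the push. Leave the resistor and the plug gauge where they lie.

Things in the scene. Friction and masses are not known exactly. Their poses are not given: they have to be found in the camera images.
- contactor: Upright contactor, a beige block 60 (x) x 45 (y) x 45 mm high with a grey head (36 x 45, up to 57 mm) and a black button (to 61 mm); 0.22-0.45 kg, loose (not the plain 40 mm cube fixed by the test fixture). Origin: centre of underside, z up. Grip across its flat long sides (+y, -y; 45 mm) with fingertips 20 mm or more above its underside, to clear the fences. Either way round will do.
- nest: Locating nest, fixed: aluminium plate 150 (x) x 130 (y) x 10 mm with two rigid dark steel fences 16 mm high (tops 26 mm above the worktop) forming an inner corner. Origin: centre of its underside. Side fence along x, inner face at y = +40 mm; end stop along y, inner face at x = +50 mm; 8 mm gap at the corner. Seated, the contactor's centre is at x = 20, y = 17.5 mm, x axes parallel.
- nest_corner (a point): The inner corner of the nest on the plate's upper surface: where the lines of the two inner fence faces meet, at (50, 40, 10) mm in the nest's frame, axes as the nest's. The free interior lies toward -x and -y of it.
- side_fence: The nest's side fence: fixed dark steel bar 110 (x) x 14 (y) x 16 mm, axes as the nest's. Origin: centre of its underside, at (-13, 47, 10) mm in the nest's frame; its working face is the one toward -y (7 mm from the origin).
- end_stop: The nest's end stop: fixed dark steel bar 14 (x) x 80 (y) x 16 mm, axes as the nest's. Origin: centre of its underside, at (57, -8, 10) mm in the nest's frame; its working face is the one toward -x (7 mm from the origin).
- load_resistor: Bystander: green ceramic resistor bar lying flat, 22 x 96 (y) x 22 mm, loose. Origin: centre of its underside.
- plug_gauge: Bystander: steel plug gauge lying flat, 24 x 108 (y) x 21 mm, loose. Origin: centre of its underside.
There are look-alikes about, which are no part of the job. What is meant by the contactor is not pink, and is the larger of those in its own colour.

How it is judged:
At the end, for the whole second after the job is handed in: The contactor stands flat on the nest's plate (upright and square to the fences within about 3 degrees, in the corner within about 3 mm) and still, held by the fingers, which keep it pressed against the side fence and against the end stop with more than 2 N each (x of contactor in the frame of nest_corner between -0.0335 and -0.0275 m and y of contactor in the frame of nest_corner between -0.026 and -0.02 m and z of contactor in the frame of nest_corner between -0.003 and 0.003 m and angle between the x axis of contactor and the x axis of nest, either way round below 0.05 rad and angle between contactor's own z axis and vertical below 0.05 rad and contact force between contactor and side_fence above 2 N and contact force between contactor and end_stop above 2 N and contact force between the fingers and contactor above 2 N and linear speed of contactor below 0.01 m/s); the arm keeps its last pose, push and grip.
It fails at once if the resistor is displaced by more than 20 mm (distance of load_resistor from where it was at the start of the episode above 0.02 m).
It fails at once if the plug gauge is displaced by more than 20 mm (distance of plug_gauge from where it was at the start of the episode above 0.02 m).
It also fails if it takes over 58 s, if anything falls off the work surface, if the arm or the gripper's body presses on something with over 40 N, if the wrist force passes 120 N, or if a joint passes its speed limit or range.

### The arm

A 6-joint arm with a two-finger parallel gripper is mounted at the origin on a cart in front of the work surface, level with it; the furniture and walls round the work are solid. World frame = base frame: x ahead of the robot, y to its left, z up, the work surface at z = 0. Lengths are in m, angles in rad, forces in N, time in s.
With the tool pointing down it reaches from about 0.375 to 0.975 m from the base axis. Payload 3.8 kg.
Tool frame: the origin (TCP) lies on the centre line of the jaws, within the pads' length; the fingertips stand 25 mm ahead of it and the grasp point (between the pads) lies 6 mm ahead of it; z points along the fingers, y is the line along which they close (so a half turn about z gives the same grasp; the last joint's range is limited). The gripper opens to 85 mm and grips with 20 to 120 N. Pads are 22 mm wide; open, the fingers measure 114 mm over their backs; the gripper's body (76 mm by 85 mm) begins 54 mm behind the grasp point. The pads swing forward as they close: fully open they stand 13 mm farther back than shut.
Start: joints at [-1.379, 0.264, 1.604, -0, 1.274, -0.037], TCP at [0.153, -0.657, 0.256] pointing down, gripper open.
Joint ranges: [-2.63, 2.63], [-0.94, 2.18], [0.31, 2.57], [-1.31, 4.45], [0, 2.66], [-2.55, 2.55]. Speed limits (rad/s): [2.57, 2.57, 3.14, 3.14, 3.14, 3.14].

### API

Orientations are given as a rotation vector (axis times angle).
In Python, from workcell import bot gives the robot as it stands. The module is installed in compiled form; this text tells all that it offers.
- The arm moves only by the tool play_rows, never from a script. Its argument "commands" is a list that holds one entry, the list of rows, each a list of 7 numbers: the shift along the tool's x, y, z as a fraction of full scale, then the turn, a rotation vector about the tool's x, y, z as a fraction of full scale, then the closure, from -1 (fully open) to 1 (shut). A call has 1 to 8 rows; each row is the pose to reach, as a shift and turn from the pose commanded when the call began, along the tool's axes at that moment, turning the shorter way round; what a row does not reach only later rows make up. Full scale, the value 1, is 60 cm for a shift and 180 degrees for a turn. A row lasts 1/10 s, in which the tool goes at most 50 mm and 8.59 degrees, less where a joint would pass 70% of its speed; a pose out of reach is approached as far as the arm can. A call with a number of a shift or a turn outside -1 to 1 is refused whole. A call with a gripper value outside its range is refused whole. The fingers move at their own pace and stop on an object; "force" is the grip in N (left out, the last holds). Time passes only in rows, so rows that repeat a pose let the fingers close. It gives the time, the measured TCP pose, the force, the opening and the grip force at its end, in the units of the state.
- bot.read_state(): the state, without advancing time (a new reading comes with each control period).
- bot.read_camera(name): name is "scene" or "top" or "wrist"; returns the picture (400x640x3 uint8, blue, green, red); there is no depth.
- bot.camera_params(name): a dict with "fov_y" (degrees; the focal length in pixels is half the picture's height over the tangent of half this angle, whatever the lens; pixels are square), "cx", "cy" (the principal point, pixels), "D" ([k1, k2, p1, p2, k3] as OpenCV has them; the pictures are not rectified), "rvec" (rotation vector, rad) and "tvec" (3), from world to camera coordinates, as OpenCV has them. Camera axes: x right, y down, z forward; pixel columns grow to the right and rows downward; lengths in m; the calibration is good to about 2 mm. A picture is of the moment at which its call begins: read the wrist's pose just before it. camera_params takes no time and is no camera call; for the wrist camera it gives the pose at the moment of the call.
- bot.finish_job(): hands the job in; it is judged then, once.
The state is a dict: "time": time; "q": joint angles; "joint_vel": joint speeds; "joint_torque": joint torques, N m; "tool_pos": TCP position; "tcp_rot": TCP orientation; "wrist_force": force on the tool from outside, world axes, zero at the start; "torque": the same for the moment, N m; "width": opening from 0.0 (shut) to 1.0 (fully open); "grip_force": force on a finger pad.
Only numpy, scipy, OpenCV 4.12 (cv2) and the standard library are available. Lean on these libraries where they do the work, as an engineer would, in place of code of your own. Each camera call takes 0.05 s, during which the arm holds its last target. There are 200 camera calls.

## Working session

There is one attempt and no reset: what is moved stays moved. The work goes in short steps, Python scripts to look and compute and a tool call to move; the robot and the scene stay as the last step left them, time stands still between calls to the robot, and variables do not carry over. Pictures are saved under pics/ and viewed, at most 10 in all, crops included, and the job is handed in when it is done.

Besides the shell and the picture viewer there is one more tool, called after "Emit:" as a command line: name --argument value ..., lists and objects as JSON in quotes. play_rows: Moves the arm, as the interface text tells. Its arguments: {"type":"object","properties":{"commands":{"type":"array"},"force":{"type":"number"}},"required":["commands"]}

```bash
mkdir -p pics
cat > h.py <<'E'
import numpy as np,cv2
from workcell import bot
from scipy.spatial.transform import Rotation as R
def cam(n):
    p=bot.camera_params(n); f=200/np.tan(np.radians(p['fov_y'])/2)
    K=np.array([[f,0,p['cx']],[0,f,p['cy']],[0,0,1]]); return K,np.array(p['D'],float),np.array(p['rvec'],float),np.array(p['tvec'],float)
def ray(c,px,z):
    K,D,r,t=c; u=cv2.undistortPoints(np.array(px,float).reshape(-1,1,2),K,D).reshape(-1,2)
    M=R.from_rotvec(r.ravel()).as_matrix(); o=-M.T@t.ravel(); d=np.c_[u,np.ones(len(u))]@M
    return o+d*((z-o[2])/d[:,2])[:,None]
E
python3 - <<'E'
from h import *
for n in("scene","top"):
    cv2.imwrite(f"pics/{n}.png",bot.read_camera(n)); print(n,cam(n))
print(bot.read_state())
E
```

```text
scene (array([[395.05344707,   0.        , 321.15283469],
       [  0.        , 395.05344707, 199.98562833],
       [  0.        ,   0.        ,   1.        ]]), array([-0.0107424,  0.       ,  0.       ,  0.       ,  0.       ]), array([ 2.43024607, -0.49827223,  0.19063573]), array([-0.56947081, -0.020799  ,  0.92205301]))
top (array([[414.47492101,   0.        , 320.40726981],
       [  0.        , 414.47492101, 193.19282774],
       [  0.        ,   0.        ,   1.        ]]), array([-0.0049233,  0.       ,  0.       ,  0.       ,  0.       ]), array([ 2.02586001, -2.20458424,  0.2181527 ]), array([-0.22078817,  0.49966725,  0.7860488 ]))
{'time': 0.1, 'q': array([-1.37890171e+00,  2.64694677e-01,  1.60525932e+00, -3.44284314e-05,
        1.27370972e+00, -3.69261055e-02]), 'joint_vel': array([-0.00053415, -0.00111086, -0.00414697, -0.00097079,  0.00040931,
       -0.00045094]), 'joint_torque': array([ 9.56102740e-04, -5.16706574e+01, -3.68589413e+01, -2.12366035e-05,
        6.30435461e-03,  1.86400757e-05]), 'tool_pos': array([ 0.15296154, -0.65680113,  0.2550633 ]), 'tcp_rot': array([-3.11900312e+00, -3.58427451e-01,  3.03162098e-04]), 'wrist_force': array([-0.12543587,  0.18632399,  0.35106238]), 'torque': array([ 0.02443037, -0.00303767, -0.01160736]), 'grip_force': 0.0, 'width': 0.999441666307163}
```

View pics/top.png

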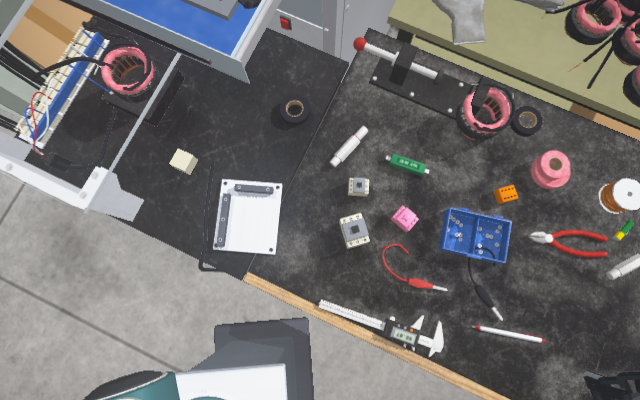

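View pics/scene.png

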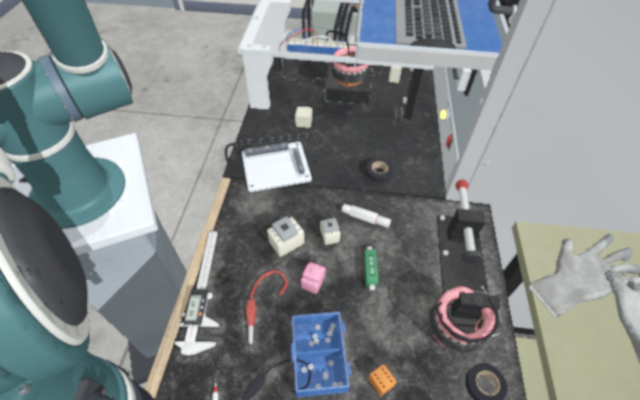

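The top view shows the contactor at about (355,231), with the small look-alike at (358,187) and the pink one at (404,218). The nest plate is at (248,216), with its side fence on the left (222,220) and its end stop at the top (255,188). The gauge is at (350,146) and the resistor at (408,163). Next I'll measure from this view.

Run:
```python
from h import *
c=cam("top"); im=cv2.imread("pics/top.png"); hsv=cv2.cvtColor(im,cv2.COLOR_BGR2HSV)
def rect(mask,x0,y0,x1,y1,z,name):
    m=np.zeros_like(mask); m[y0:y1,x0:x1]=mask[y0:y1,x0:x1]
    m=cv2.morphologyEx(m,cv2.MORPH_CLOSE,np.ones((7,7)))
    k=max(cv2.findContours(m,0,2)[0],key=cv2.contourArea)
    P=ray(c,k.reshape(-1,2),z)[:,:2]
    r=cv2.minAreaRect((P*1000).astype(np.float32)); print(name,r, cv2.boxPoints(r).round(0).tolist())
bright=((hsv[...,2]>150)&(hsv[...,1]<90)).astype(np.uint8)
rect(bright,205,172,292,262,.01,"plate")
rect(bright,335,205,375,255,.045,"contactor@45")
rect(bright,335,205,375,255,.0,"contactor@0")
rect(bright,330,120,370,170,.01,"gauge")
rect(((hsv[...,0]>45)&(hsv[...,0]<90)&(hsv[...,1]>90)).astype(np.uint8),380,145,435,180,.02,"res")
a=cv2.resize(im[170:265,200:300],None,fx=4,fy=4,interpolation=2);b=cv2.resize(im[170:265,325:425],None,fx=4,fy=4,interpolation=2)
cv2.imwrite("pics/crop.png",np.hstack([a,b]))
```

```text
plate ((452.7676696777344, -107.27696228027344), (130.34231567382812, 151.22998046875), 80.58698272705078) [[368.0, -159.0], [517.0, -184.0], [538.0, -55.0], [389.0, -31.0]]
contactor@45 ((400.85406494140625, -323.5320129394531), (61.003395080566406, 47.415679931640625), 10.969510078430176) [[366.0, -306.0], [375.0, -353.0], [435.0, -341.0], [426.0, -294.0]]
contactor@0 ((405.69354248046875, -327.4456787109375), (64.33441162109375, 50.00474166870117), 10.969483375549316) [[369.0, -309.0], [379.0, -358.0], [442.0, -346.0], [433.0, -297.0]]
gauge ((586.96923828125, -334.03662109375), (22.83539581298828, 110.00245666503906), 42.84616470336914) [[541.0, -301.0], [616.0, -382.0], [633.0, -367.0], [558.0, -286.0]]
res ((532.3560180664062, -450.84759521484375), (75.18970489501953, 27.30557632446289), 65.87932586669922) [[505.0, -480.0], [529.0, -491.0], [560.0, -422.0], [535.0, -411.0]]
```

View pics/crop.png

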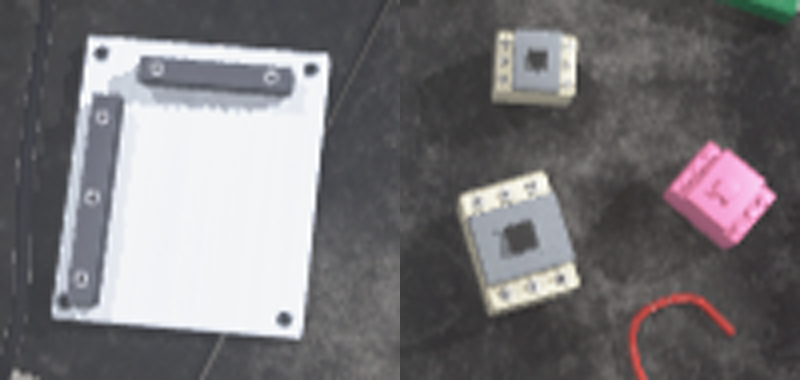

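The plate measures 130x151 mm, so the fit is good: nest centre (0.453,-0.107), yaw -9.4°. The contactor is at about (0.402,-0.323), yaw 11°. I'll move above it and check with the wrist camera.

```bash
cat >> h.py <<'E'
def rel(pos,yaw):  # yaw of part x axis (deg); tool z down, tool y along part +-y
    s=bot.read_state(); R0=R.from_rotvec(s['tcp_rot']); best=None
    for k in(0,180):
        T=R.from_euler('z',yaw+k,degrees=True)*R.from_rotvec([np.pi,0,0])
        w=(R0.inv()*T).as_rotvec()
        if best is None or np.linalg.norm(w)<np.linalg.norm(best): best=w
    d=R0.inv().apply(np.array(pos)-s['tool_pos'])
    print("t",s['time'],"pos",s['tool_pos'].round(4),"rel",(d/.6).round(4),(best/np.pi).round(4),"q6",s['q'][5].round(2),"F",s['wrist_force'].round(1),"w",s['width'].round(3))
E
python3 -c "
from h import *
rel([.402,-.3235,.22],10.97)"
```

```text
Traceback (most recent call last):
  File "h.py", line 18, in rel
    print("t",s['time'],"pos",s['tool_pos'].round(4),"rel",(d/.6).round(4),(best/np.pi).round(4),"q6",s['q'][5].round(2),"F",s['wrist_force'].round(1),"w",s['width'].round(3))
                                                                                                                                                           ^^^^^^^^^^^^^^^^
AttributeError: 'float' object has no attribute 'round'
```

```bash
sed -i "s/s\['width'\].round(3)/round(s['width'],3)/" h.py
python3 -c "
from h import *
rel([.402,-.3235,.22],10.97)"
```

```text
t 0.1 pos [ 0.153  -0.6568  0.2551] rel [ 0.5303 -0.4467  0.0594] [-0.0007 -0.      0.0119] q6 -0.04 F [-0.1  0.2  0.4] w 0.999
```

Emit:
play_rows --commands '[[[0.53,-0.447,0.059,0,0,0.012,-1],[0.53,-0.447,0.059,0,0,0.012,-1],[0.53,-0.447,0.059,0,0,0.012,-1],[0.53,-0.447,0.059,0,0,0.012,-1],[0.53,-0.447,0.059,0,0,0.012,-1],[0.53,-0.447,0.059,0,0,0.012,-1],[0.53,-0.447,0.059,0,0,0.012,-1],[0.53,-0.447,0.059,0,0,0.012,-1]]]'

```text
time: 0.9
tool_pos: [0.3921, -0.3361, 0.2219]
tcp_rot: [-3.127, -0.299, 0.0]
wrist_force: [1.3, -0.3, -0.5]
width: 1.002
grip_force: 0.0
```

```bash
python3 -c "
from h import *
rel([.402,-.3235,.22],10.97)"
```

```text
t 0.9 pos [ 0.3921 -0.3361  0.2219] rel [ 0.0201 -0.0174  0.0031] [-0.0001  0.     -0.0002] q6 0.62 F [ 1.3 -0.3 -0.5] w 1.002
```

Emit:
play_rows --commands '[[[0.02,-0.017,0.003,0,0,0,-1],[0.02,-0.017,0.003,0,0,0,-1],[0.02,-0.017,0.003,0,0,0,-1]]]'

```text
time: 1.2
tool_pos: [0.4013, -0.3256, 0.2203]
tcp_rot: [3.127, 0.302, -0.001]
wrist_force: [-0.1, -0.3, -0.2]
width: 1.002
grip_force: 0.0
```

Run:
```python
from h import *
rel([.402,-.3235,.22],10.97)
c=cam("wrist"); im=bot.read_camera("wrist"); cv2.imwrite("pics/w1.png",im)
hsv=cv2.cvtColor(im,cv2.COLOR_BGR2HSV)
q=lambda z:cv2.projectPoints(np.array([[.402,-.3235,z]]),c[2],c[3],c[0],c[1])[0].ravel()
print(q(.045),c[2],c[3])
m=((hsv[...,2]>150)&(hsv[...,1]<100)).astype(np.uint8)
m=cv2.morphologyEx(m,cv2.MORPH_OPEN,np.ones((5,5)))
for k in cv2.findContours(m,0,2)[0]:
    if cv2.contourArea(k)<300: continue
    P=ray(c,k.reshape(-1,2),.045)[:,:2]; r=cv2.minAreaRect((P*1000).astype(np.float32)); print(cv2.boundingRect(k),np.round(r[0],1),np.round(r[1],1),round(r[2],1))
```

```text
t 1.2 pos [ 0.4013 -0.3256  0.2203] rel [ 0.0019 -0.0031  0.0005] [-0.      0.0003  0.0003] q6 0.65 F [-0.1 -0.3 -0.2] w 1.002
[315.41704684 179.23883573] [-2.25006081  1.85423839  0.26143087] [-0.39566096  0.29305975  0.43647062]
(0, 315, 36, 41) [187.6 -64.4] [32.7 50.2] 87.4
(215, 276, 101, 78) [ 252.8 -296.1] [116.2  40.2] 65.9
(0, 198, 39, 27) [323.  -71.6] [23.2 36.5] 15.6
(41, 189, 143, 79) [ 324.7 -154.3] [130.9  54.6] 83.9
(426, 164, 32, 37) [ 420.3 -429.4] [28.3 28.9] 35.1
(303, 163, 37, 39) [ 400.2 -328.8] [34.1 31.2] 11.0
(0, 158, 23, 37) [354.1 -64.7] [31.9 17.1] 8.5
(287, 142, 53, 18) [ 426.2 -316.8] [14.5 44.4] 11.0
(352, 53, 33, 40) [ 494.3 -345.1] [28.9 25.6] 82.0
(22, 0, 158, 170) [ 453.7 -136.6] [101.2 133.5] 80.5
```

View pics/w1.png

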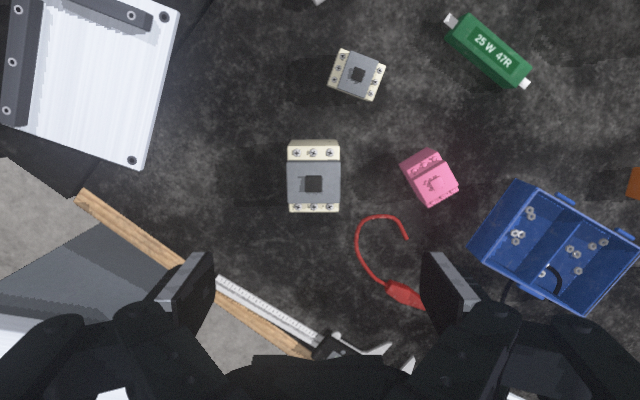

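The wrist view shows the contactor square to the image, at columns 287–340, with its button at about (313,184). Both neighbours are clear of the fingers. I'll cast the button and edges to refine the centre, then plan the descent.

Run:
```python
from h import *
c=cam("wrist")
print(ray(c,[[313,184]],.061).round(4)); print(ray(c,[[288,212],[340,212],[288,147],[340,147]],.045).round(4), ray(c,[[289,161],[340,161],[289,205],[341,205]],.057).round(4))
rel([.402,-.323,.11],10.97)
rel([.402,-.323,.047],10.97)
```

```text
[[ 0.4011 -0.3223  0.061 ]]
[[ 0.3675 -0.3057  0.045 ]
 [ 0.3764 -0.3514  0.045 ]
 [ 0.4249 -0.296   0.045 ]
 [ 0.4333 -0.3394  0.045 ]] [[ 0.4156 -0.2994  0.057 ]
 [ 0.4235 -0.3407  0.057 ]
 [ 0.3781 -0.3058  0.057 ]
 [ 0.3865 -0.3494  0.057 ]]
t 1.25 pos [ 0.401  -0.3262  0.2204] rel [ 0.0027 -0.0049  0.184 ] [ 0.      0.0002 -0.0001] q6 0.65 F [-0.4 -0.4  0.3] w 1.0
t 1.25 pos [ 0.401  -0.3262  0.2204] rel [ 0.0028 -0.005   0.289 ] [ 0.      0.0002 -0.0001] q6 0.65 F [-0.4 -0.4  0.3] w 1.0
```

Emit:
play_rows --commands '[[[0.002,-0.003,0.18,0,0,0,-1],[0.002,-0.003,0.18,0,0,0,-1],[0.002,-0.003,0.23,0,0,0,-1],[0.002,-0.003,0.26,0,0,0,-1],[0.002,-0.003,0.289,0,0,0,-1],[0.002,-0.003,0.289,0,0,0,-1],[0.002,-0.003,0.289,0,0,0,-1]]]' --force 40

```text
time: 1.95
tool_pos: [0.4016, -0.3247, 0.0472]
tcp_rot: [-3.127, -0.297, 0.001]
wrist_force: [-0.5, -0.2, -0.6]
width: 0.998
grip_force: 0.0
```

Emit:
play_rows --commands '[[[0,0,0,0,0,0,1],[0,0,0,0,0,0,1],[0,0,0,0,0,0,1],[0,0,0,0,0,0,1],[0,0,0,0,0,0,1],[0,0,0,0,0,0,1],[0,0,0,0,0,0,1],[0,0,0,0,0,0,1]]]' --force 40

```text
time: 2.75
tool_pos: [0.4029, -0.3242, 0.0484]
tcp_rot: [3.126, 0.3, 0.002]
wrist_force: [-1.2, 0.2, 6.2]
width: 0.519
grip_force: 43.0
```

```bash
python3 -c "
from h import *
rel([.402,-.323,.10],10.97)"
```

```text
t 2.75 pos [ 0.4029 -0.3242  0.0484] rel [-0.001  -0.0021 -0.0859] [ 0.0004 -0.0003 -0.0001] q6 0.65 F [-1.2  0.2  6.2] w 0.519
```

Gripped: width 0.519 is about 44 mm and the pad force is 43 N. I'll lift it and carry it to the nest.

Emit:
play_rows --commands '[[[0,0,-0.06,0,0,0,1],[0,0,-0.12,0,0,0,1],[0,0,-0.17,0,0,0,1],[0,0,-0.17,0,0,0,1]]]' --force 60

```text
time: 3.15
tool_pos: [0.4047, -0.3259, 0.1536]
tcp_rot: [3.12, 0.3, 0.01]
wrist_force: [0.2, -0.9, -4.1]
width: 0.513
grip_force: 65.3
```

```bash
python3 -c "
from h import *
rel([.4616,-.1032,.15],-9.41)"
```

```text
t 3.15 pos [ 0.4047 -0.3259  0.1536] rel [ 0.1636 -0.3464  0.0043] [ 0.002  -0.0021  0.1132] q6 0.65 F [ 0.2 -0.9 -4.1] w 0.513
```

Emit:
play_rows --commands '[[[0.025,-0.05,0,0,0,0.02,1],[0.05,-0.1,0,0,0,0.035,1],[0.075,-0.155,0,0,0,0.055,1],[0.1,-0.21,0,0,0,0.075,1],[0.13,-0.27,0,0,0,0.095,1],[0.15,-0.32,0,0,0,0.113,1],[0.164,-0.346,0,0,0,0.113,1],[0.164,-0.346,0,0,0,0.113,1]]]'

```text
time: 3.95
tool_pos: [0.4581, -0.0987, 0.1466]
tcp_rot: [-3.13, 0.252, 0.006]
wrist_force: [1.1, 0.0, -4.9]
width: 0.518
grip_force: 65.0
```

Emit:
play_rows --commands '[[[0,0,0,0,0,0,1],[0,0,0,0,0,0,1]]]'

```text
time: 4.15
tool_pos: [0.4585, -0.1017, 0.148]
tcp_rot: [3.131, -0.258, -0.003]
wrist_force: [0.6, 0.1, -4.7]
width: 0.519
grip_force: 65.0
```

Run:
```python
from h import *
rel([.4616,-.1032,.06],-9.41)
for n in("wrist","scene"): 
    im=bot.read_camera(n); cv2.imwrite(f"pics/{n}2.png",im if n=="wrist" else cv2.resize(im[80:280,180:420],None,fx=3,fy=3))
```

```text
t 4.15 pos [ 0.4585 -0.1017  0.148 ] rel [0.0058 0.0017 0.1466] [0.0001 0.0006 0.    ] q6 1.46 F [ 0.6  0.1 -4.7] w 0.519
```

View pics/wrist2.png

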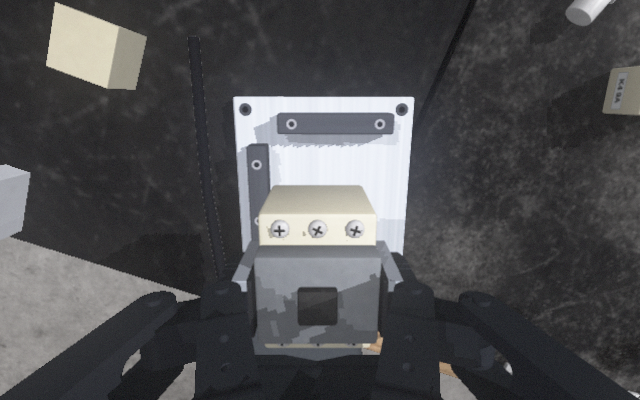

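View pics/scene2.png

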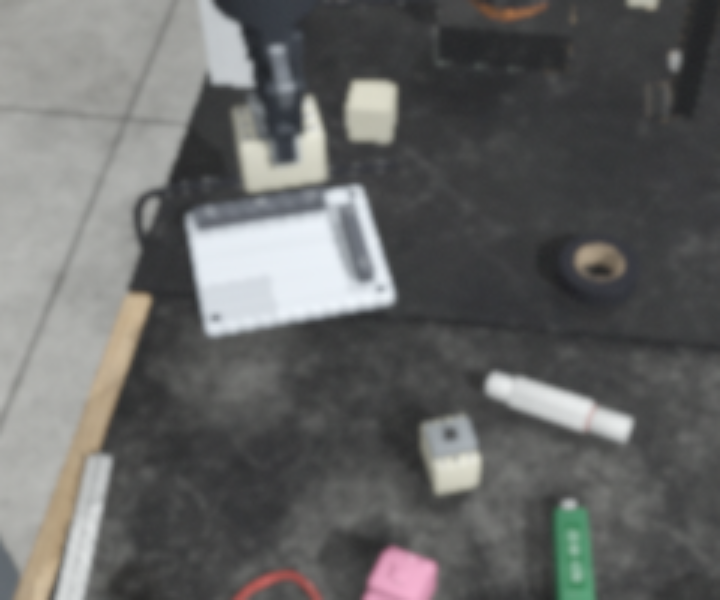

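The contactor is held square to the nest, with its front face at rows 185–213 in the wrist view. The plate's far corners are at (234,97) and (413,97), and the way down is clear. Next I'll check the pose in the hand against the fences in the same view.

Run:
```python
from h import *
c=cam("wrist"); a=np.radians(-9.41); N=np.array([.4528,-.1073]); M=np.array([[np.cos(a),np.sin(a)],[-np.sin(a),np.cos(a)]])
def n(px,z,t): print(t,(M@(ray(c,px,z)[:,:2]-N).T).T.round(4).tolist())
s=bot.read_state(); print(s['tool_pos'],M@(s['tool_pos'][:2]-N))
n([[266,185],[364,185]],.101,"front bottom"); n([[260,213],[376,213]],.146,"front top")
n([[234,97],[413,97]],.01,"plate far corners want (75,+-65)")
n([[278,133],[393,133]],.026,"end stop inner top want x=50, y 32..-48"); n([[269,146]],.026,"side fence inner far top want (42,40)")
```

```text
[ 0.45890033 -0.1019939   0.14856495] [0.00515071 0.00623209]
front bottom [[0.0333, 0.0319], [0.0332, -0.0166]]
front top [[0.034, 0.0276], [0.034, -0.0152]]
plate far corners want (75,+-65) [[0.075, 0.0659], [0.0748, -0.0617]]
end stop inner top want x=50, y 32..-48 [[0.0512, 0.0336], [0.0511, -0.0456]]
side fence inner far top want (42,40) [[0.0423, 0.0401]]
```

Emit:
play_rows --commands '[[[0,0,0.05,0,0,0,1],[0,0,0.1,0,0,0,1],[0,0,0.125,0,0,0,1],[0,0,0.138,0,0,0,1],[0,0,0.138,0,0,0,1],[0,0,0.138,0,0,0,1]]]'

```text
time: 4.85
tool_pos: [0.4601, -0.1018, 0.0671]
tcp_rot: [3.131, -0.258, 0.002]
wrist_force: [0.6, -0.4, -4.1]
width: 0.518
grip_force: 64.9
```

Emit:
play_rows --commands '[[[0,0,0.003,0,0,0,1],[0,0,0.006,0,0,0,1],[0,0,0.006,0,0,0,1]]]'

```text
time: 5.15
tool_pos: [0.4597, -0.1013, 0.0632]
tcp_rot: [3.131, -0.257, 0.001]
wrist_force: [-0.1, 0.3, -3.8]
width: 0.52
grip_force: 64.9
```

Emit:
play_rows --commands '[[[0,0,0.003,0,0,0,1],[0,0,0.003,0,0,0,1],[0,0,0.003,0,0,0,1]]]'

```text
time: 5.45
tool_pos: [0.4593, -0.1012, 0.0609]
tcp_rot: [-3.131, 0.257, 0.0]
wrist_force: [0.0, 0.2, -5.1]
width: 0.518
grip_force: 64.9
```

Emit:
play_rows --commands '[[[0,0,0.002,0,0,0,1],[0,0,0.002,0,0,0,1],[0,0,0.002,0,0,0,1]]]'

```text
time: 5.75
tool_pos: [0.4593, -0.1012, 0.0597]
tcp_rot: [-3.131, 0.257, 0.0]
wrist_force: [-0.0, 0.1, -4.0]
width: 0.517
grip_force: 64.9
```

Emit:
play_rows --commands '[[[0,0,0.002,0,0,0,1],[0,0,0.002,0,0,0,1],[0,0,0.002,0,0,0,1]]]'

```text
time: 6.05
tool_pos: [0.4594, -0.1013, 0.0586]
tcp_rot: [3.131, -0.257, -0.0]
wrist_force: [-0.8, 0.2, -4.5]
width: 0.515
grip_force: 65.2
```

Emit:
play_rows --commands '[[[0,0,0.002,0,0,0,1],[0,0,0.002,0,0,0,1],[0,0,0.002,0,0,0,1]]]'

```text
time: 6.35
tool_pos: [0.4594, -0.1012, 0.0585]
tcp_rot: [-3.131, 0.257, 0.001]
wrist_force: [-4.6, 0.3, 6.9]
width: 0.518
grip_force: 66.3
```

Plate contact shows at about 11 N for 1 mm of command. I'll ease off slightly, then slide to the side fence (tool -y).

Emit:
play_rows --commands '[[[0,0,-0.0005,0,0,0,1],[0,-0.005,-0.0005,0,0,0,1],[0,-0.01,-0.0005,0,0,0,1],[0,-0.012,-0.0005,0,0,0,1],[0,-0.012,-0.0005,0,0,0,1]]]'

```text
time: 6.85
tool_pos: [0.4619, -0.0945, 0.0585]
tcp_rot: [3.13, -0.256, 0.004]
wrist_force: [-0.7, -3.8, 5.6]
width: 0.519
grip_force: 66.1
```

Emit:
play_rows --commands '[[[0,-0.002,0,0,0,0,1],[0,-0.003,0,0,0,0,1],[0,-0.003,0,0,0,0,1]]]'

```text
time: 7.15
tool_pos: [0.4622, -0.0929, 0.0585]
tcp_rot: [3.13, -0.256, 0.004]
wrist_force: [-0.6, -4.4, 5.1]
width: 0.515
grip_force: 66.1
```

Emit:
play_rows --commands '[[[0,-0.002,0,0,0,0,1],[0,-0.002,0,0,0,0,1],[0,-0.002,0,0,0,0,1]]]'

```text
time: 7.45
tool_pos: [0.4623, -0.0917, 0.0585]
tcp_rot: [3.13, -0.257, 0.004]
wrist_force: [-1.1, -4.0, 5.3]
width: 0.519
grip_force: 66.2
```

Emit:
play_rows --commands '[[[0,-0.002,0,0,0,0,1],[0,-0.002,0,0,0,0,1],[0,-0.002,0,0,0,0,1]]]'

```text
time: 7.75
tool_pos: [0.4626, -0.0905, 0.0585]
tcp_rot: [3.13, -0.257, 0.004]
wrist_force: [-0.1, -4.7, 5.9]
width: 0.519
grip_force: 66.2
```

Emit:
play_rows --commands '[[[0,-0.002,0,0,0,0,1],[0,-0.002,0,0,0,0,1],[0,-0.002,0,0,0,0,1]]]'

```text
time: 8.05
tool_pos: [0.4628, -0.0894, 0.0585]
tcp_rot: [3.13, -0.257, 0.004]
wrist_force: [-0.3, -3.2, 4.8]
width: 0.519
grip_force: 66.2
```

Emit:
play_rows --commands '[[[0,-0.002,0,0,0,0,1],[0,-0.002,0,0,0,0,1],[0,-0.002,0,0,0,0,1]]]'

```text
time: 8.35
tool_pos: [0.4628, -0.0889, 0.0585]
tcp_rot: [3.129, -0.256, 0.004]
wrist_force: [-0.3, -8.2, 5.3]
width: 0.514
grip_force: 66.3
```

Emit:
play_rows --commands '[[[0,-0.002,0,0,0,0,1],[0,-0.002,0,0,0,0,1],[0,-0.002,0,0,0,0,1]]]'

```text
time: 8.65
tool_pos: [0.4628, -0.0888, 0.0586]
tcp_rot: [3.127, -0.255, 0.003]
wrist_force: [-3.6, -12.7, 5.1]
width: 0.519
grip_force: 66.3
```

Side fence contact shows at about 9 N beyond friction. Now I'll slide along it to the end stop (tool +x).

Emit:
play_rows --commands '[[[0.005,0,0,0,0,0,1],[0.01,0,0,0,0,0,1],[0.015,0,0,0,0,0,1],[0.02,0,0,0,0,0,1],[0.02,0,0,0,0,0,1]]]'

```text
time: 9.15
tool_pos: [0.468, -0.0897, 0.0588]
tcp_rot: [3.128, -0.254, -0.021]
wrist_force: [-24.6, -9.3, 33.9]
width: 0.511
grip_force: 69.5
```

Emit:
play_rows --commands '[[[0.003,0,0,0,0,0,1],[0.003,0,0,0,0,0,1],[0.003,0,0,0,0,0,1]]]'

```text
time: 9.45
tool_pos: [0.4692, -0.0899, 0.0588]
tcp_rot: [3.129, -0.254, -0.023]
wrist_force: [-25.5, -9.1, 35.4]
width: 0.513
grip_force: 69.6
```

Emit:
play_rows --commands '[[[0.002,0,0,0,0,0,1],[0.002,0,0,0,0,0,1],[0.002,0,0,0,0,0,1]]]'

```text
time: 9.75
tool_pos: [0.4694, -0.0899, 0.0588]
tcp_rot: [3.129, -0.254, -0.026]
wrist_force: [-29.3, -9.8, 38.0]
width: 0.517
grip_force: 70.0
```

The x push is jamming on the plate: Fz rose to 38 N as the leading edge dug in. I'll relieve the downward pressure.

Emit:
play_rows --commands '[[[-0.004,0,-0.002,0,0,0,1],[-0.004,0,-0.004,0,0,0,1],[-0.004,0,-0.004,0,0,0,1]]]'

```text
time: 10.05
tool_pos: [0.4693, -0.0899, 0.0588]
tcp_rot: [3.128, -0.254, -0.016]
wrist_force: [-13.1, -12.4, 9.1]
width: 0.521
grip_force: 66.8
```

Run:
```python
from h import *
a=np.radians(-9.41); N=np.array([.4528,-.1073]); M=np.array([[np.cos(a),np.sin(a)],[-np.sin(a),np.cos(a)]])
rel([.47,-.09,.06],-9.41); s=bot.read_state(); print(M@(s['tool_pos'][:2]-N),s['tcp_rot'],s['torque'])
im=bot.read_camera("wrist"); cv2.imwrite("pics/w3.png",im)
```

```text
t 10.05 pos [ 0.4693 -0.0899  0.0588] rel [ 0.0012 -0.     -0.002 ] [0.0013 0.0032 0.0007] q6 1.5 F [-13.1 -12.4   9.1] w 0.521
[0.0134279  0.01986673] [ 3.1280904  -0.25410441 -0.01599062] [-2.03771043  2.21759489 -0.10626919]
```

View pics/w3.png

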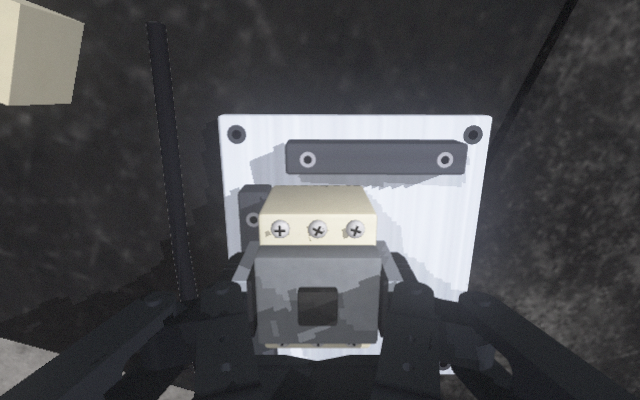

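The view shows the contactor beside the side fence and still short of the end stop: its front-bottom edge is at row 185 and the stop's face at row 175, about 8 mm. I'll raise it just clear of the plate, advance, then lower it again.

Emit:
play_rows --commands '[[[0,0.001,-0.003,0,0,0,1],[0,0.002,-0.006,0,0,0,1],[0,0.002,-0.006,0,0,0,1]]]'

```text
time: 10.4
tool_pos: [0.4707, -0.0902, 0.0614]
tcp_rot: [3.13, -0.256, -0.01]
wrist_force: [-5.0, -7.6, -4.3]
width: 0.516
grip_force: 64.9
```

```bash
cat >> h.py <<'E'
def st():
    a=np.radians(-9.41); N=np.array([.4528,-.1073]); M=np.array([[np.cos(a),np.sin(a)],[-np.sin(a),np.cos(a)]])
    rel([.4754,-.092,.0588],-9.41); s=bot.read_state(); print("nest",(M@(s['tool_pos'][:2]-N)).round(4),"Fnest",(M@s['wrist_force'][:2]).round(1),"T",s['torque'].round(2))
E
python3 -c "
from h import *
st()"
```

```text
t 10.4 pos [ 0.4707 -0.0902  0.0614] rel [0.0082 0.0016 0.0042] [0.0006 0.0021 0.0003] q6 1.5 F [-5.  -7.6 -4.3] w 0.516
nest [0.0149 0.0198] Fnest [-3.6 -8.3] T [-1.42  0.83 -0.03]
```

Emit:
play_rows --commands '[[[0.003,0.0005,0,0,0,0,1],[0.006,0.0005,0,0,0,0,1],[0.006,0.0005,0,0,0,0,1]]]'

```text
time: 10.7
tool_pos: [0.4743, -0.0909, 0.0613]
tcp_rot: [3.13, -0.256, -0.011]
wrist_force: [-4.5, -5.8, -4.9]
width: 0.51
grip_force: 65.0
```

Emit:
play_rows --commands '[[[0.002,0,0,0,0,0,1],[0.002,0,0,0,0,0,1],[0.002,0,0,0,0,0,1]]]'

```text
time: 11.0
tool_pos: [0.4753, -0.091, 0.0612]
tcp_rot: [3.13, -0.256, -0.011]
wrist_force: [-4.9, -6.2, -4.7]
width: 0.517
grip_force: 65.1
```

```bash
python3 -c "
from h import *
st()"
```

```text
t 11.0 pos [ 0.4753 -0.091   0.0612] rel [0.0005 0.0016 0.0041] [0.0005 0.0023 0.0004] q6 1.5 F [-4.9 -6.2 -4.7] w 0.517
nest [0.0195 0.0197] Fnest [-3.8 -6.9] T [-1.26  0.8  -0.01]
```

Emit:
play_rows --commands '[[[0,0.001,0.003,0,0,0,1],[0,0.001,0.004,0,0,0,1],[0,0.001,0.004,0,0,0,1]]]'

```text
time: 11.3
tool_pos: [0.4767, -0.0913, 0.0596]
tcp_rot: [3.131, -0.257, -0.006]
wrist_force: [-3.2, -4.3, -5.4]
width: 0.516
grip_force: 65.0
```

Emit:
play_rows --commands '[[[0,0,0.001,0,0,0,1],[0,0,0.001,0,0,0,1],[0,0,0.001,0,0,0,1]]]'

```text
time: 11.6
tool_pos: [0.477, -0.0914, 0.0593]
tcp_rot: [3.131, -0.257, -0.005]
wrist_force: [-2.2, -4.8, -4.3]
width: 0.518
grip_force: 65.3
```

```bash
python3 -c "
from h import *
st()"
```

```text
t 11.6 pos [ 0.477  -0.0914  0.0593] rel [-0.0025  0.0015  0.0009] [0.0002 0.0011 0.0002] q6 1.5 F [-2.2 -4.8 -4.3] w 0.518
nest [0.0213 0.0197] Fnest [-1.4 -5.1] T [-0.89  0.5  -0.1 ]
```

Emit:
play_rows --commands '[[[0,0,0.001,0,0,0,1],[0,0,0.001,0,0,0,1],[0,0,0.001,0,0,0,1]]]'

```text
time: 11.9
tool_pos: [0.4771, -0.0914, 0.059]
tcp_rot: [3.131, -0.257, -0.005]
wrist_force: [-5.0, -4.5, -2.1]
width: 0.519
grip_force: 65.4
```

Emit:
play_rows --commands '[[[0,0,0.001,0,0,0,1],[0,0,0.001,0,0,0,1],[0,0,0.001,0,0,0,1]]]'

```text
time: 12.2
tool_pos: [0.477, -0.0914, 0.0586]
tcp_rot: [3.131, -0.257, -0.005]
wrist_force: [-3.8, -4.9, -1.1]
width: 0.516
grip_force: 65.6
```

```bash
python3 -c "
from h import *
st()"
```

```text
t 12.2 pos [ 0.477  -0.0914  0.0586] rel [-0.0025  0.0015 -0.0003] [0.0002 0.0011 0.0002] q6 1.5 F [-3.8 -4.9 -1.1] w 0.516
nest [0.0213 0.0197] Fnest [-2.9 -5.5] T [-0.88  0.65 -0.06]
```

Emit:
play_rows --commands '[[[0.002,0,0,0,0,0,1],[0.002,0,0,0,0,0,1],[0.002,0,0,0,0,0,1]]]'

```text
time: 12.5
tool_pos: [0.4771, -0.0914, 0.0587]
tcp_rot: [3.131, -0.257, -0.01]
wrist_force: [-9.0, -3.7, 4.4]
width: 0.518
grip_force: 66.1
```

Emit:
play_rows --commands '[[[0.002,-0.0005,0,0,0,0,1],[0.002,-0.0005,0,0,0,0,1],[0.002,-0.0005,0,0,0,0,1]]]'

```text
time: 12.8
tool_pos: [0.4772, -0.0914, 0.0587]
tcp_rot: [3.131, -0.257, -0.013]
wrist_force: [-11.4, -5.4, 9.5]
width: 0.523
grip_force: 66.7
```

```bash
python3 -c "
from h import *
st()"
```

```text
t 12.8 pos [ 0.4772 -0.0914  0.0587] rel [-0.0029  0.0015 -0.0001] [0.0003 0.0027 0.0002] q6 1.5 F [-11.4  -5.4   9.5] w 0.523
nest [0.0215 0.0197] Fnest [-10.4  -7.2] T [-0.93  1.77 -0.14]
```

Emit:
play_rows --commands '[[[0,0,-0.002,0,0,0,1],[0,0,-0.002,0,0,0,1],[0,0,-0.002,0,0,0,1]]]'

```text
time: 13.1
tool_pos: [0.4773, -0.0914, 0.0588]
tcp_rot: [3.131, -0.257, -0.013]
wrist_force: [-7.9, -5.9, -1.4]
width: 0.515
grip_force: 65.5
```

Run:
```python
from h import *
st()
im=bot.read_camera("wrist"); cv2.imwrite("pics/w4.png",cv2.resize(im[90:290,210:450],None,fx=3,fy=3,interpolation=2))
```

```text
t 13.1 pos [ 0.4773 -0.0914  0.0588] rel [-0.0029  0.0016  0.    ] [0.0003 0.0025 0.0002] q6 1.5 F [-7.9 -5.9 -1.4] w 0.515
nest [0.0216 0.0197] Fnest [-6.8 -7.1] T [-0.99  1.32 -0.11]
```

View pics/w4.png

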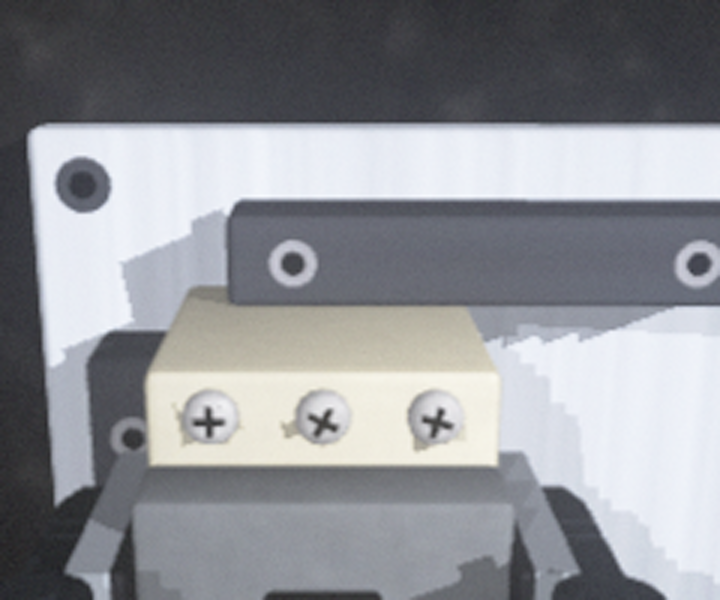

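The contactor's front face now overlaps the end stop in the view, and the stop's top edge (crop row 303) occludes its bottom edge (row 287). Now the numeric gap.

Run:
```python
from h import *
c=cam("wrist"); a=np.radians(-9.41); N=np.array([.4528,-.1073]); M=np.array([[np.cos(a),np.sin(a)],[-np.sin(a),np.cos(a)]])
def n(px,z,t): print(t,(M@(ray(c,(np.array(px)/3+[210,90]),z)[:,:2]-N).T).T.round(4).tolist())
n([[147,372],[497,372]],.055,"front top"); n([[195,287]],.010,"front bottom"); n([[230,303],[700,303]],.026,"stop inner top"); n([[30,127]],.01,"plate corner (75,65)")
```

```text
front top [[0.0496, 0.0417], [0.0496, -0.0017]]
front bottom [[0.0487, 0.0411]]
stop inner top [[0.0504, 0.0339], [0.0504, -0.0369]]
plate corner (75,65) [[0.0749, 0.0663]]
```

Emit:
play_rows --commands '[[[0.003,0,-0.002,0,0,0,1],[0.003,0,-0.002,0,0,0,1],[0.003,0,-0.002,0,0,0,1]]]'

```text
time: 13.45
tool_pos: [0.4774, -0.0914, 0.059]
tcp_rot: [-3.131, 0.256, 0.018]
wrist_force: [-8.8, -6.8, -3.5]
width: 0.517
grip_force: 65.2
```

```bash
python3 -c "
from h import *
st()"
```

```text
t 13.45 pos [ 0.4774 -0.0914  0.059 ] rel [-0.0032  0.0016  0.0003] [0.0003 0.0037 0.0003] q6 1.5 F [-8.8 -6.8 -3.5] w 0.517
nest [0.0217 0.0197] Fnest [-7.6 -8.1] T [-1.12  1.62 -0.08]
```

End stop contact: a 1.8 mm command moved it 0.1 mm, with the plate nearly unloaded. I'll level the tool's slight tilt and firm up all three pushes.

Emit:
play_rows --commands '[[[0.001,-0.001,0.001,0,0.002,0,1],[0.002,-0.001,0.002,0,0.004,0,1],[0.002,-0.001,0.002,0,0.004,0,1],[0.002,-0.001,0.002,0,0.004,0,1]]]'

```text
time: 13.85
tool_pos: [0.4772, -0.0913, 0.0586]
tcp_rot: [3.13, -0.256, -0.004]
wrist_force: [-17.8, -7.9, 9.8]
width: 0.52
grip_force: 66.7
```

```bash
python3 -c "
from h import *
st()"
```

```text
t 13.85 pos [ 0.4772 -0.0913  0.0586] rel [-0.0027  0.0016 -0.0002] [0.0006 0.0008 0.0004] q6 1.5 F [-17.8  -7.9   9.8] w 0.52
nest [0.0214 0.0198] Fnest [-16.2 -10.7] T [-1.33  2.91 -0.19]
```

Emit:
play_rows --commands '[[[0,-0.002,-0.001,0,0,0,1],[0.001,-0.003,-0.001,-0.0005,0.001,0,1],[0.001,-0.003,-0.001,-0.0005,0.001,0,1],[0.001,-0.003,-0.001,-0.0005,0.001,0,1],[0.001,-0.003,-0.001,-0.0005,0.001,0,1]]]'

```text
time: 14.35
tool_pos: [0.4772, -0.0911, 0.0587]
tcp_rot: [3.125, -0.254, -0.002]
wrist_force: [-17.9, -14.3, 6.9]
width: 0.518
grip_force: 66.4
```

Run:
```python
from h import *
st()
im=bot.read_camera("wrist"); cv2.imwrite("pics/w5.png",cv2.resize(im[90:290,210:450],None,fx=3,fy=3,interpolation=2))
```

```text
t 14.35 pos [ 0.4772 -0.0911  0.0587] rel [-0.0028  0.002  -0.0001] [0.0019 0.0002 0.0006] q6 1.5 F [-17.9 -14.3   6.9] w 0.518
nest [0.0215 0.02  ] Fnest [-15.3 -17. ] T [-2.39  3.19 -0.31]
```

View pics/w5.png

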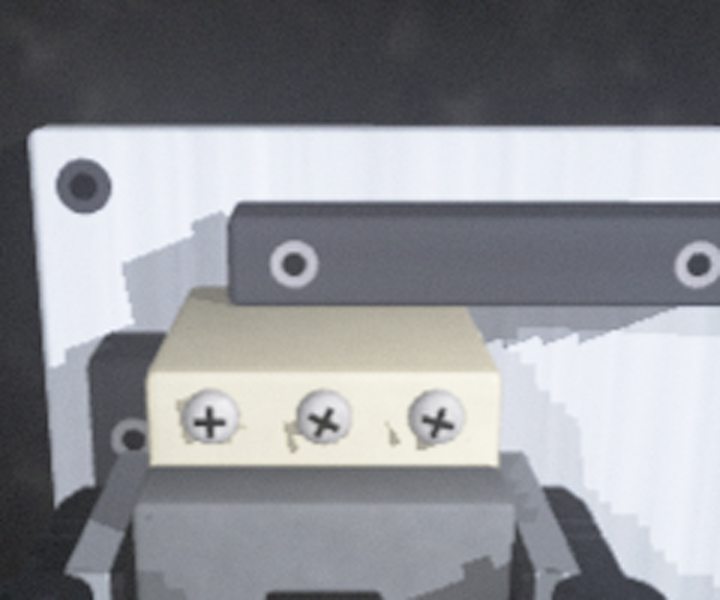

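The contactor is square in the corner. I'll add some x push so the stop force clearly exceeds any friction.

Emit:
play_rows --commands '[[[0.001,0,-0.001,0.001,0.001,0,1],[0.003,0,-0.001,0.001,0.002,0,1],[0.003,0,-0.001,0.001,0.002,0,1],[0.003,0,-0.001,0.001,0.002,0,1],[0.003,0,-0.001,0.001,0.002,0,1]]]'

```text
time: 14.9
tool_pos: [0.4771, -0.0911, 0.0587]
tcp_rot: [3.128, -0.254, 0.002]
wrist_force: [-22.0, -15.2, 7.8]
width: 0.517
grip_force: 66.7
```

```bash
python3 -c "
from h import *
st()"
```

```text
t 14.9 pos [ 0.4771 -0.0911  0.0587] rel [-0.0026  0.0019 -0.0002] [ 0.001  -0.0005  0.0007] q6 1.5 F [-22.  -15.2   7.8] w 0.517
nest [0.0214 0.0199] Fnest [-19.3 -18.6] T [-2.63  3.91 -0.34]
```

Emit:
play_rows --commands '[[[0.003,0,-0.001,0,0.001,0,1],[0.004,0,-0.001,0,0.001,0,1],[0.004,0,-0.001,0,0.001,0,1],[0.004,0,-0.001,0,0.001,0,1],[0.004,0,-0.001,0,0.001,0,1]]]'

```text
time: 15.4
tool_pos: [0.4772, -0.0911, 0.0587]
tcp_rot: [3.128, -0.254, -0.001]
wrist_force: [-27.3, -13.6, 12.9]
width: 0.519
grip_force: 67.0
```

```bash
python3 -c "
from h import *
st()"
```

```text
t 15.4 pos [ 0.4772 -0.0911  0.0587] rel [-0.0028  0.0019 -0.0002] [0.001  0.     0.0007] q6 1.5 F [-27.3 -13.6  12.9] w 0.519
nest [0.0215 0.0199] Fnest [-24.7 -17.8] T [-2.64  4.68 -0.43]
```

```bash
python3 -c "
from workcell import bot
print(bot.finish_job())"
```

```text
the job is handed in; nothing more can be done
None
```

I handed the job in at about 15.4 s with the contactor still gripped (67 N) and pressed into the nest corner; finishing returned no verdict. The last reading showed about 25 N of push toward the end stop and 18 N toward the side fence, friction included, and the arm never went near the resistor or plug gauge.

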